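# Third hand for mounting a microscope camera on its port

## Robot

A 6-joint arm with a two-finger parallel gripper is mounted at the origin on the work surface. World frame = base frame: x ahead of the robot, y to its left, z up, the work surface at z = 0. Lengths are in mm, angles in rad, forces in N, time in s.
With the tool pointing down it reaches from about 400 to 925 mm from the base axis. Payload 12.5 kg.
Tool frame: the origin (TCP) lies on the mounting face of the last link; the fingertips stand 190 mm ahead of it and the grasp point (between the pads) lies 171 mm ahead of it; z points along the fingers, y is the line along which they close (so a half turn about z gives the same grasp; the last joint's range is limited). The gripper opens to 95 mm and grips with 3 to 60 N. Pads are 20 mm wide; open, the fingers measure 119 mm over their backs; the gripper's body (75 mm by 180 mm) begins 59 mm behind the grasp point.
Start: joints at [1.023, 0.491, 1.559, -0, 1.092, -0.106], TCP at [267.207, 565, 404.761] pointing down, gripper open.
Joint ranges: [-3.1, 3.1], [-0.84, 2.19], [0.05, 2.79], [-1.13, 4.28], [0.06, 2.93], [-2.69, 2.69]. Speed limits (rad/s): [2.22, 2.22, 2.79, 3.14, 3.14, 3.14].

## Interface

Orientations are given as [roll, pitch, yaw] about the fixed x, y, z axes, in that order (R = Rz(yaw) Ry(pitch) Rx(roll)).
In Python, from cell import env gives the robot as it stands.
- The arm moves only by the tool carry_out, never from a script. Its argument "series" is a list of rows, each a list of 5 numbers: the shift along the tool's x, y, z in m, then the turn about the tool's z in degrees, then the opening, from 0 (shut) to 1 (fully open). A call has 1 to 20 rows; each row is the pose to reach, as a shift and turn from the pose commanded when the call began, along the tool's axes at that moment; what a row does not reach only later rows make up. A row lasts 1/8 s, in which the tool goes at most 62.5 mm and 10.7 degrees, less where a joint would pass 70% of its speed; a pose out of reach is approached as far as the arm can. A call with a gripper value outside its range is refused whole. The fingers move at their own pace and stop on an object; the grip force is fixed at half the most. Time passes only in rows, so rows that repeat a pose let the fingers close. It gives the time, the measured TCP pose, the force, the opening and the grip force at its end, in the units of the state.
- env.state(): the state, without advancing time (a new reading comes with each control period).
- env.read_camera(name): name is "side" or "top"; returns (picture, depth): 384x512x3 uint8, red, green, blue; 384x512 float32, mm along the optical axis (not along the pixel's ray), 0 where there is no reading.
- env.get_calibration(name): a dict with "intrinsics" (3x3 intrinsics, pixels), "D" ([k1, k2, p1, p2, k3] as OpenCV has them; the pictures are not rectified), "cam_to_world" (4x4, takes a point from camera to world coordinates). Camera axes: x right, y up, looking along -z (the intrinsics and any distortion apply to the point x, -y, -z); pixel columns grow to the right and rows downward; lengths in mm; the calibration is good to about 2 mm. A picture is of the moment at which its call begins. get_calibration takes no time and is no camera call.
- env.job_done(): hands the job in; it is judged then, once.
The state is a dict: "t": time; "joints": joint angles; "qvel": joint speeds; "tau": joint torques, N m; "eef_pos": TCP position; "tcp_rot": TCP orientation; "ft_force": force on the tool from outside, world axes, zero at the start; "moment": the same for the moment, N m; "opening": opening from 0.0 (shut) to 1.0 (fully open); "grip_force": force on a finger pad.
Only numpy, scipy, OpenCV 4.12 (cv2) and the standard library are available. Lean on these libraries where they do the work, as an engineer would, in place of code of your own. Each camera call takes 0.05 s, during which the arm holds its last target. There are 200 camera calls.

## Task

Pick up the loose camera from the optical table, put its nose level and straight into the open port of the image splitter, and press it gently against the black rubber light seal with a steady push of about 10 newtons, so that a colleague can tighten the lock screws. Keep that push on for at least three seconds, and finish still holding the camera there, upright and pressed, without letting go. Do not ram it in, and leave the other things on the table where they are.

Things in the scene. Friction and masses are not known exactly. Their poses are not given: they have to be found in the camera images.
- cam_mid (a point): centre of the loose camera's body, 26 mm above its underside: grey ribbed block with dark end plates, 72 mm long (x), 52 wide (y), 52 high (z), about 0.4 kg, centre of mass near this point. The only camera not attached to anything. Axes: +x out through the nose, z up. Lies on the table at the start; grasp it here across its 52 mm width, from above.
- cam_face (a point): centre of the front face of the same camera's bright round flange (46 mm diameter, 6 mm thick), 42 mm along +x from cam_mid, same axes; this face meets the light seal. From it a steel spigot, 34 mm diameter, goes on 16 mm further along +x, its last 7 mm tapering to 26 mm; the spigot goes inside seal and port.
- port (a point): centre of the metal end face of the open port, 85 mm above the table: a level bright tube, 52 mm outside, 38 mm bore, 25 mm deep. Axes: x level, INTO the port (push this way), z up. A black rubber seal ring, 50 mm outside, 40 mm bore, stands 6 mm in front (-x) and gives like a spring, 3 N per mm: flange touches at x = -6 mm, 10 N comes 3.3 mm later. Three lock screws stand round the tube.
- camera: the loose camera as a whole; origin at the centre of its underside, axes as cam_mid.
- splitter: the image splitter, fixed: a black box 220 (x) x 180 mm, top 141 mm above the table, on four short pillars; two adjuster knobs on top reach 155 mm. Origin on the table under its centre, 135 mm from the port's end face; axes as port. A second camera is already attached on its -y side, a lens tube on its +x side: leave both.
- driver: bystander: a screwdriver 170 mm long lying on the table.
- screw_tray: bystander: a shallow grey tray of screws, 110 x 80 x 22 mm.
- dust_cap: bystander: a round black dust cap, 44 mm across, 14 mm high.
- objective_pot: bystander: a grey screw-lid objective pot, 52 mm across, 58 mm high.
Things that resemble listed ones, but are neither listed nor needed, are in the scene too. What is shaped like the camera but purple is not meant.

How it is judged (in metres and radians):
On the way, in this order (a step that is already met when the one before it is completed fails the run):
1. the camera is picked up off the table (height (world z) of cam_mid above 0.045 m and contact force between the fingers and camera above 1 N), for 0.2 s.
2. the camera is in the port, straight and upright, pressed on the seal with 6 to 15 N for three seconds (x of cam_face in the frame of port between -0.0045 and 0.001 m and distance between cam_face and port below 0.006 m and angle between the x axis of cam_face and the x axis of port, either way round below 0.06 rad and angle between cam_face's own z axis and vertical below 0.07 rad and contact force between camera and splitter between 6 and 15 N and contact force between the fingers and camera above 3 N), for 2.8 s.
At the end, for the whole second after the job is handed in: Fingers still hold the camera (over 3 N), spigot in the port, flange face 1.5 mm or more into the seal and within 6 mm of the port's centre, straight within 0.06 rad, upright within 0.07 rad, at rest, pushing on the splitter with 6 to 15 N; the four bystanders within 20 mm of their starts (all of step 2 and linear speed of camera below 0.01 m/s and distance of each of driver, screw_tray, dust_cap, objective_pot from where it was at the start of the episode below 0.02 m); the arm keeps its last pose, push and grip.
It fails at once if the camera is rammed into the splitter (over 30 N) (contact force between camera and splitter above 30 N).
It fails at once if a bystander is pushed away (over 20 mm) (distance of any of driver, screw_tray, dust_cap, objective_pot from where it was at the start of the episode above 0.02 m).
It also fails if it takes over 58 s, if anything falls off the work surface, if the arm or the gripper's body presses on something with over 40 N, if the wrist force passes 120 N, or if a joint passes its speed limit or range.

## Working session

There is one attempt and no reset: what is moved stays moved. The work goes in short steps, Python scripts to look and compute and a tool call to move; the robot and the scene stay as the last step left them, time stands still between calls to the robot, and variables do not carry over. Pictures are saved under pics/ and viewed, at most 10 in all, crops included, and the job is handed in when it is done.

Besides the shell and the picture viewer there is one more tool, called after "Emit:" as name([rows], argument=value, ...), one row to a line, values as JSON. carry_out: Moves the arm, as the interface text tells. Its arguments: {"type":"object","properties":{"series":{"type":"array","items":{"type":"array","items":{"type":"number"}}}},"required":["series"]}

```bash
mkdir -p pics; cat > h.py <<'E'
import numpy as np, cv2
from cell import env
def grab(n,tag):
    p,d=env.read_camera(n); cv2.imwrite(f'pics/{tag}.png',p[:,:,::-1]); np.save(f'{tag}_d.npy',d); np.save(f'{tag}_p.npy',p); return p,d
def pts(n,d,uv):
    c=env.get_calibration(n);K=np.array(c["intrinsics"],float);D=np.array(c["D"],float);T=np.array(c["cam_to_world"],float)
    uv=np.array(uv,float).reshape(-1,1,2)
    n_=cv2.undistortPoints(uv,K,D)[:,0]
    z=d[uv[:,0,1].astype(int),uv[:,0,0].astype(int)]
    P=np.c_[n_[:,0]*z,-n_[:,1]*z,-z]
    return P@T[:3,:3].T+T[:3,3]
def cloud(n,d):
    v,u=np.mgrid[0:384,0:512]
    P=pts(n,d,np.c_[u.ravel(),v.ravel()]).reshape(384,512,3); P[d==0]=np.nan; return P
E
python3 - <<'E'
from h import *
np.set_printoptions(precision=3,suppress=True)
for n in("top","side"):
    grab(n,n+"0"); print(env.get_calibration(n))
print(env.state())
E
```

```text
{'intrinsics': array([[355.125,   0.   , 254.22 ],
       [  0.   , 355.125, 191.578],
       [  0.   ,   0.   ,   1.   ]]), 'D': array([-0.013,  0.   ,  0.   ,  0.   ,  0.   ]), 'cam_to_world': array([[ -0.019,   0.983,  -0.183, 411.666],
       [ -1.   ,  -0.023,  -0.018, -39.044],
       [ -0.022,   0.182,   0.983, 985.974],
       [  0.   ,   0.   ,   0.   ,   1.   ]])}
{'intrinsics': array([[408.86 ,   0.   , 248.539],
       [  0.   , 408.86 , 191.658],
       [  0.   ,   0.   ,   1.   ]]), 'D': array([-0.077,  0.   ,  0.   ,  0.   ,  0.   ]), 'cam_to_world': array([[   0.869,    0.309,   -0.386,  205.256],
       [  -0.494,    0.521,   -0.696, -725.848],
       [  -0.013,    0.796,    0.606,  696.018],
       [   0.   ,    0.   ,    0.   ,    1.   ]])}
{'t': 0.1, 'joints': array([ 1.023,  0.491,  1.559, -0.   ,  1.092, -0.106]), 'qvel': array([-0.   ,  0.   , -0.003, -0.002,  0.001,  0.   ]), 'tau': array([  0.003, -61.363, -25.861,   0.069,   0.047,  -0.   ]), 'eef_pos': array([267.183, 564.975, 404.23 ]), 'tcp_rot': array([-3.141, -0.   ,  2.7  ]), 'ft_force': array([ 0.331, -0.003, -0.527]), 'moment': array([0.019, 0.048, 0.019]), 'grip_force': 0.0, 'opening': 0.9995869269623029}
```

View pics/top0.png

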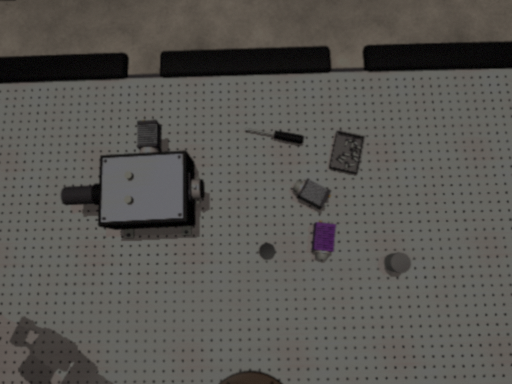

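View pics/side0.png

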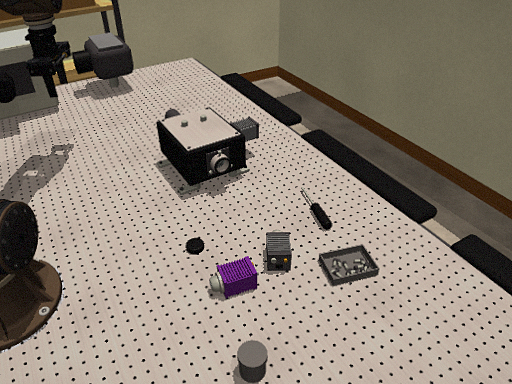

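The top view shows the splitter at (147,190) with its port at (200,188), facing right (-y). The loose grey camera is at (313,194) with its nose toward the upper left (299,188). The purple lookalike is at (324,238). The side view shows the port at (220,162) and the loose camera at (278,250). Next I'll measure both from depth.

```bash
python3 - <<'E'
from h import *
np.set_printoptions(precision=3,suppress=True)
C={}
for n in("top","side"):
    d=np.load(n+"0_d.npy");C[n]=cloud(n,d)
t,s=C["top"],C["side"]
print("table z",np.nanmedian(t[300:340,200:300,2]),np.nanmedian(s[220:236,80:160,2]))
def rect(P,zlo,zhi,box):
    u0,v0,u1,v1=box; Q=P[v0:v1,u0:u1].reshape(-1,3); Q=Q[(Q[:,2]>zlo)&(Q[:,2]<zhi)]
    r=cv2.minAreaRect(Q[:,:2].astype(np.float32)); print(len(Q),"z",np.median(Q[:,2]),"rect",r); return Q
print("splitter top");rect(t,134,148,(85,140,210,240)); rect(s,134,148,(150,95,260,190))
print("cam top");rect(t,46,60,(285,165,340,215)); rect(s,46,60,(260,220,300,280))
# nose
Q=t[165:215,285:340].reshape(-1,3);Q=Q[(Q[:,2]>15)];print("cam all top",cv2.minAreaRect(Q[:,:2].astype(np.float32)))
# port tube points
for n,P,b in(("top",t,(192,165,215,212)),("side",s,(195,140,245,185))):
    u0,v0,u1,v1=b
    Q=P[v0:v1,u0:u1].reshape(-1,3);Q=Q[(Q[:,2]>50)&(Q[:,2]<125)]
    print(n,len(Q),"y hist",np.histogram(Q[:,1],bins=14),"x",np.nanpercentile(Q[:,0],[2,50,98]))
p=cv2.imread('pics/side0.png');t_=cv2.imread('pics/top0.png')
a=cv2.resize(p[125:215,150:260],None,fx=4,fy=4,interpolation=2)
b=cv2.resize(t_[160:220,280:350],None,fx=6,fy=6,interpolation=2)
c=np.zeros((360,860,3),np.uint8);c[:,:440]=a;c[:,440:860]=b
c=cv2.resize(c,(800,335));cv2.imwrite('pics/crop1.png',cv2.convertScaleAbs(c,alpha=1.5))
E
```

```text
table z 0.41204768823592985 0.40641856747231486
splitter top
6195 z 141.87919808510946 rect ((586.3551025390625, 250.37100219726562), (180.65943908691406, 220.56509399414062), 1.584987759590149)
2304 z 142.65103283396343 rect ((586.3307495117188, 246.51779174804688), (181.64837646484375, 220.2457733154297), 0.9796477556228638)
cam top
530 z 51.025867577571944 rect ((582.6185302734375, -179.2959747314453), (81.91081237792969, 52.189903259277344), 60.62042236328125)
586 z 51.92650531110195 rect ((582.4503173828125, -179.70643615722656), (87.45677947998047, 51.93247985839844), 60.25349807739258)
cam all top ((616.7677612304688, -194.32249450683594), (99.4011459350586, 127.88643646240234), 61.1087646484375)
top 338 y hist (array([37, 29, 29, 19, 22, 25, 24, 25, 17, 19, 25, 21, 23, 23]), array([108.775, 111.222, 113.669, 116.116, 118.563, 121.01 , 123.457,
       125.904, 128.351, 130.798, 133.245, 135.692, 138.139, 140.586,
       143.033])) x [539.754 584.681 651.718]
side 1196 y hist (array([ 23,  49,  34,  38,  28,  27,  33,  30,  20,  77, 202, 320, 241,
        74]), array([105.83 , 108.734, 111.639, 114.543, 117.448, 120.352, 123.257,
       126.161, 129.065, 131.97 , 134.874, 137.779, 140.683, 143.588,
       146.492])) x [524.18  589.364 672.874]
```

View pics/crop1.png

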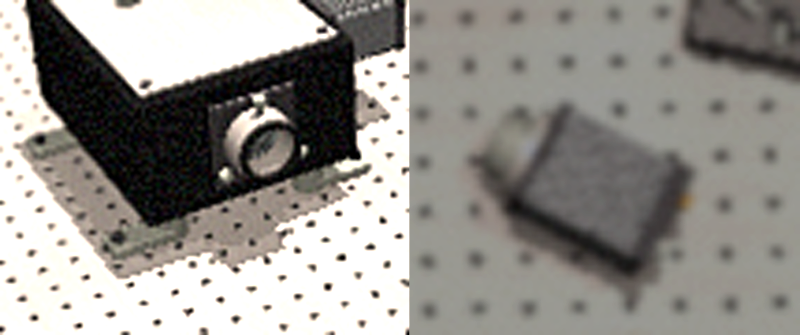

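The crop shows the open port tube with its seal at crop pixel (265,145). The loose camera's nose points to the upper left. Now I'll refine the camera pose, splitter yaw and port centre.

```bash
python3 - <<'E'
from h import *
from scipy.optimize import least_squares
np.set_printoptions(precision=2,suppress=True)
C={n:cloud(n,np.load(n+"0_d.npy")) for n in("top","side")}
for n,b in(("top",(285,165,340,215)),("side",(255,215,305,280))):
    u0,v0,u1,v1=b;Q=C[n][v0:v1,u0:u1].reshape(-1,3);Q=Q[Q[:,2]>47]
    for yaw in np.radians([60.3]):
        e=np.array([np.cos(yaw),np.sin(yaw)]);f=np.array([-e[1],e[0]])
        c0=np.array([582.5,-179.5]);a=(Q[:,:2]-c0)@e;l=(Q[:,:2]-c0)@f
    k=(np.abs(l)>14);print(n,"along body",a[k].min(),a[k].max(),"along all",a.min(),a.max(),"lat",l.min(),l.max())
    r=cv2.minAreaRect(Q[k&(np.abs(a)<50)][:,:2].astype(np.float32));print(r)
    k=np.abs(l)<8;print("along mid max",np.sort(a[k])[-5:])
# splitter yaw and port
for n,b in(("top",(85,140,210,240)),("side",(150,95,260,190))):
    u0,v0,u1,v1=b;Q=C[n][v0:v1,u0:u1].reshape(-1,3);T=Q[(Q[:,2]>137)&(Q[:,2]<146)]
    # edge fits: extreme points binned
    def edge(i,j,sgn,lo,hi):
        bins=np.linspace(lo,hi,20);X=[];Y=[]
        for p,q in zip(bins[:-1],bins[1:]):
            m=T[(T[:,j]>p)&(T[:,j]<q)]
            if len(m)>3:X.append((p+q)/2);Y.append(sgn*np.max(sgn*m[:,i]))
        return np.polyfit(np.array(X)-(lo+hi)/2,Y,1)
    print(n,"x+",edge(0,1,1,165,330),"x-",edge(0,1,-1,165,330),"y-",edge(1,0,-1,515,660),"y+",edge(1,0,1,515,660))
    u0,v0,u1,v1=(185,160,220,215) if n=="top" else (190,130,250,190)
    Q=C[n][v0:v1,u0:u1].reshape(-1,3);Q=Q[(Q[:,1]<127)&(Q[:,1]>104)&(abs(Q[:,2]-87)<32)&(abs(Q[:,0]-588)<32)]
    R=Q[(np.hypot(Q[:,0]-588,Q[:,2]-86)>22)]
    R=R[R[:,1]>113.5]
    s=least_squares(lambda p:np.hypot(R[:,0]-p[0],R[:,2]-p[1])-26,[588,85],loss='soft_l1')
    print(n,"tube centre x,z",s.x,len(R),np.median(abs(s.fun)))
    k=np.hypot(Q[:,0]-588,Q[:,2]-86)
    F=Q[(k>20)&(k<25)];print("seal y",np.percentile(F[:,1],[2,10,25,50]),len(F))
E
```

```text
top along body -40.70430160554545 34.265153868840784 along all -40.778253236116015 38.69812940506395 lat -25.992695671873786 26.23906935372089
((580.93017578125, -182.29483032226562), (74.77688598632812, 52.189903259277344), 60.62042236328125)
along mid max [35.24 36.19 36.34 36.49 38.7 ]
side along body -93.96550770624158 30.84900512558342 along all -93.96550770624158 37.548150362349425 lat -25.997357439651974 53.00316549625002
((579.6737060546875, -184.37918090820312), (73.10322570800781, 51.849674224853516), 60.51629638671875)
along mid max [35.75 36.01 36.16 36.9  37.55]
top x+ [ -0.03 674.62] x- [ -0.03 498.09] y- [  0.04 142.05] y+ [  0.03 358.62]
top tube centre x,z [590.    85.02] 108 0.9407963133332053
seal y [109.17 110.19 111.64 115.14] 101
side x+ [ -0.03 674.33] x- [ -0.02 498.26] y- [  0.03 140.47] y+ [  0.02 347.25]
side tube centre x,z [589.12  85.49] 94 1.833606760929218
seal y [107.53 108.82 110.62 115.23] 137
```

Camera: centre (580.3, -183.3), yaw 60.5°. Port: (589.7, 113.4, 85), direction about 91.5°. I'll move above the camera first.

Emit:
carry_out([
  [-0.603, -0.543, 0, 94.2, 0.75],
  [-0.603, -0.543, 0, 94.2, 0.75],
  [-0.603, -0.543, 0, 94.2, 0.75],
  [-0.603, -0.543, 0, 94.2, 0.75],
  [-0.603, -0.543, 0, 94.2, 0.75],
  [-0.603, -0.543, 0, 94.2, 0.75],
  [-0.603, -0.543, 0, 94.2, 0.75],
  [-0.603, -0.543, 0, 94.2, 0.75],
  [-0.603, -0.543, 0, 94.2, 0.75],
  [-0.603, -0.543, 0, 94.2, 0.75],
  [-0.603, -0.543, 0, 94.2, 0.75],
  [-0.603, -0.543, 0, 94.2, 0.75],
  [-0.603, -0.543, 0, 94.2, 0.75],
  [-0.603, -0.543, 0, 94.2, 0.75],
  [-0.603, -0.543, 0, 94.2, 0.75],
  [-0.603, -0.543, 0, 94.2, 0.75],
  [-0.603, -0.543, 0.05, 94.2, 0.75],
  [-0.603, -0.543, 0.1, 94.2, 0.75],
  [-0.603, -0.543, 0.1, 94.2, 0.75],
  [-0.603, -0.543, 0.1, 94.2, 0.75],
])

```text
t: 2.6
eef_pos: [580.6, -183.3, 306.6]
tcp_rot: [3.14, -0.0, 1.056]
ft_force: [0.0, -1.3, 0.5]
opening: 0.751
grip_force: 0.0
```

Emit:
carry_out([
  [0, 0, 0.03, 0, 0.75],
  [0, 0, 0.06, 0, 0.75],
  [0, 0, 0.085, 0, 0.75],
  [0, 0, 0.1, 0, 0.75],
  [0, 0, 0.107, 0, 0.75],
  [0, 0, 0.107, 0, 0.75],
  [0, 0, 0.107, 0, 0.75],
  [0, 0, 0.107, 0, 0.75],
])

```text
t: 3.6
eef_pos: [580.3, -183.7, 198.4]
tcp_rot: [3.141, -0.0, 1.056]
ft_force: [0.6, -0.6, 0.0]
opening: 0.749
grip_force: 0.0
```

Emit:
carry_out([
  [0, 0, 0.001, 0, 0.3],
  [0, 0, 0.001, 0, 0.3],
  [0, 0, 0.001, 0, 0.3],
  [0, 0, 0.001, 0, 0.3],
  [0, 0, 0.001, 0, 0.3],
  [0, 0, 0.001, 0, 0.3],
  [0, 0, 0.001, 0, 0.3],
  [0, 0, 0.001, 0, 0.3],
])

```text
t: 4.6
eef_pos: [580.0, -183.6, 196.7]
tcp_rot: [-3.141, -0.0, 1.056]
ft_force: [-3.9, 2.6, 2.6]
opening: 0.55
grip_force: 30.0
```

Emit:
carry_out([
  [0, 0, -0.01, 0, 0.3],
  [0, 0, -0.025, 0, 0.3],
  [0, 0, -0.05, 0, 0.3],
  [0, 0, -0.075, 0, 0.3],
  [0, 0, -0.095, 0, 0.3],
  [0, 0, -0.11, 0, 0.3],
  [0, 0, -0.118, 0, 0.3],
  [0, 0, -0.118, 0, 0.3],
  [0, 0, -0.118, 0, 0.3],
  [0, 0, -0.118, 0, 0.3],
])

```text
t: 5.85
eef_pos: [580.1, -183.7, 314.0]
tcp_rot: [-3.14, 0.0, 1.056]
ft_force: [0.1, 0.7, -3.5]
opening: 0.543
grip_force: 30.0
```

```bash
python3 - <<'E'
from h import *
np.set_printoptions(precision=3,suppress=True)
s=env.state();print(s['eef_pos'],s['tcp_rot'],s['ft_force'],s['moment'],s['grip_force'],s['opening'])
grab("side","side1")
E
```

```text
[ 580.118 -183.679  314.031] [-3.14   0.     1.056] [ 0.129  0.742 -3.507] [-0.079  0.1    0.014] 29.99756097793579 0.5434945263350239
```

View pics/side1.png

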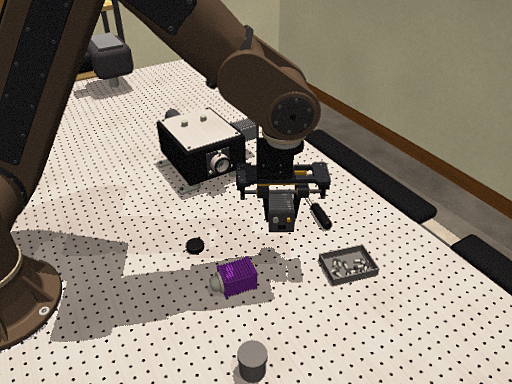

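The camera is held upright at (280,212), clear of everything else. Next is the pre-insertion pose.

Emit:
carry_out([
  [0.02, -0.01, 0, -4, 0.3],
  [0.045, -0.022, 0, -8, 0.3],
  [0.075, -0.037, 0, -13, 0.3],
  [0.105, -0.052, 0.01, -18, 0.3],
  [0.135, -0.067, 0.02, -23, 0.3],
  [0.16, -0.079, 0.03, -27, 0.3],
  [0.177, -0.087, 0.045, -30, 0.3],
  [0.1844, -0.0905, 0.055, -31, 0.3],
  [0.1844, -0.0905, 0.058, -31, 0.3],
  [0.1844, -0.0905, 0.058, -31, 0.3],
  [0.1844, -0.0905, 0.058, -31, 0.3],
  [0.1844, -0.0905, 0.058, -31, 0.3],
])

```text
t: 7.4
eef_pos: [592.3, 20.9, 257.1]
tcp_rot: [3.141, 0.0, 1.596]
ft_force: [-0.3, -0.3, -4.2]
opening: 0.543
grip_force: 30.0
```

```bash
python3 - <<'E'
from h import *
np.set_printoptions(precision=3,suppress=True)
s=env.state();print(s['eef_pos'],s['tcp_rot'],s['ft_force'],s['moment'])
p,_=grab("side","side2");q,_=grab("top","top2")
a=cv2.resize(p[110:210,170:290,::-1],None,fx=4,fy=4,interpolation=2)
b=cv2.resize(q[150:230,180:260,::-1],None,fx=4,fy=4,interpolation=2)
c=np.zeros((400,800,3),np.uint8);c[:,:480]=a;c[:320,480:]=b;cv2.imwrite('pics/crop2.png',cv2.convertScaleAbs(c,alpha=1.5))
E
```

```text
[592.289  20.911 257.121] [3.141 0.    1.596] [-0.31  -0.288 -4.173] [-0.12   0.065  0.021]
```

View pics/crop2.png

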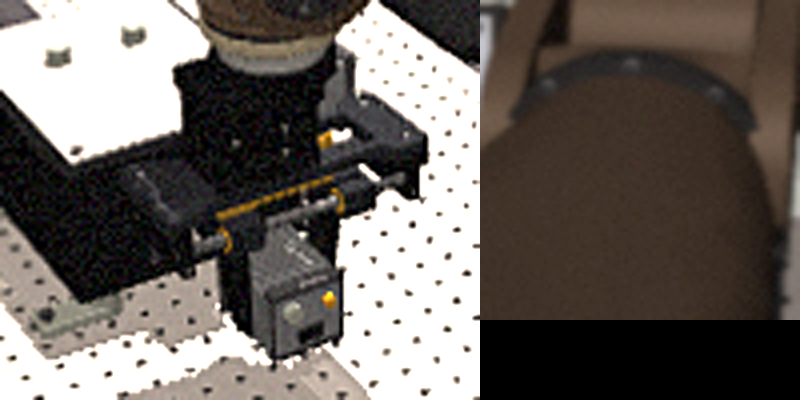

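The crop shows the camera held upright at crop pixel (295,300), with its back plate visible and the port hidden behind it. I'll fit the back plate plane to check level and axial position.

```bash
python3 - <<'E'
from h import *
np.set_printoptions(precision=3,suppress=True)
P=cloud("side",np.load("side2_d.npy")).reshape(-1,3)
# camera frame about expected pose
g=np.array([592.3,20.9,257.1-170.7]);y=1.596
e=np.array([np.cos(y),np.sin(y),0]);f=np.array([-e[1],e[0],0])
L=np.c_[(P-g)@e,(P-g)@f,P[:,2]-g[2]]
B=L[(abs(L[:,0]+36)<6)&(abs(L[:,1])<24)&(abs(L[:,2])<22)]
for _ in range(3):
    A=np.c_[B[:,1],B[:,2],np.ones(len(B))];c=np.linalg.lstsq(A,B[:,0],rcond=None)[0];r=B[:,0]-A@c;B=B[abs(r)<2.5*r.std()]
print("back plane a=",c,len(B),r.std())
M=L[(abs(L[:,0]+20)<25)&(abs(L[:,1])<40)&(abs(L[:,2])<40)]
E_=L[(L[:,0]>-40)&(L[:,0]<-31)&(abs(L[:,1])<45)&(abs(L[:,2])<40)]
print("lat",np.percentile(E_[:,1],[1,99]),"z",np.percentile(E_[:,2],[1,99]))
T=L[(L[:,0]>-33)&(L[:,0]<-12)&(abs(L[:,1])<20)&(L[:,2]>20)&(L[:,2]<32)]
print("top plane",np.polyfit(T[:,0],T[:,2],1) if len(T)>10 else None,len(T),np.median(T[:,2]))
E
```

```text
back plane a= [  0.015   0.003 -37.13 ] 219 1.569054992748551
lat [-26.443  24.899] z [-24.064  28.746]
top plane [-0.011 26.445] 79 26.802151565954034
```

Emit:
carry_out([
  [0.004, 0, 0.001, 0, 0.3],
  [0.009, 0, 0.001, 0, 0.3],
  [0.014, 0, 0.001, 0, 0.3],
  [0.019, 0, 0.001, 0, 0.3],
  [0.024, 0, 0.001, 0, 0.3],
  [0.028, 0, 0.001, 0, 0.3],
  [0.032, 0, 0.001, 0, 0.3],
  [0.035, 0, 0.001, 0, 0.3],
  [0.035, 0, 0.001, 0, 0.3],
  [0.035, 0, 0.001, 0, 0.3],
])

```text
t: 8.75
eef_pos: [591.3, 56.3, 255.7]
tcp_rot: [3.142, -0.0, 1.597]
ft_force: [0.8, -0.6, -3.8]
opening: 0.543
grip_force: 30.0
```

Emit:
carry_out([
  [0.001, 0, 0, 0, 0.3],
  [0.002, 0, 0, 0, 0.3],
  [0.003, 0, 0, 0, 0.3],
  [0.004, 0, 0, 0, 0.3],
  [0.005, 0, 0, 0, 0.3],
  [0.006, 0, 0, 0, 0.3],
  [0.006, 0, 0, 0, 0.3],
  [0.006, 0, 0, 0, 0.3],
])

```text
t: 9.75
eef_pos: [591.2, 62.4, 255.7]
tcp_rot: [3.142, -0.0, 1.597]
ft_force: [0.1, -0.1, -4.0]
opening: 0.548
grip_force: 30.0
```

Emit:
carry_out([
  [0.0005, 0, 0, 0, 0.3],
  [0.001, 0, 0, 0, 0.3],
  [0.0015, 0, 0, 0, 0.3],
  [0.002, 0, 0, 0, 0.3],
  [0.0025, 0, 0, 0, 0.3],
  [0.003, 0, 0, 0, 0.3],
  [0.0035, 0, 0, 0, 0.3],
  [0.004, 0, 0, 0, 0.3],
  [0.004, 0, 0, 0, 0.3],
  [0.004, 0, 0, 0, 0.3],
])

```text
t: 11.0
eef_pos: [591.1, 66.3, 255.7]
tcp_rot: [-3.142, -0.0, 1.597]
ft_force: [0.4, 0.8, -4.3]
opening: 0.545
grip_force: 30.0
```

Emit:
carry_out([
  [0.0004, 0, 0, 0, 0.3],
  [0.0008, 0, 0, 0, 0.3],
  [0.0012, 0, 0, 0, 0.3],
  [0.0016, 0, 0, 0, 0.3],
  [0.002, 0, 0, 0, 0.3],
  [0.002, 0, 0, 0, 0.3],
  [0.002, 0, 0, 0, 0.3],
])

```text
t: 11.88
eef_pos: [591.0, 68.3, 255.8]
tcp_rot: [3.142, -0.0, 1.597]
ft_force: [0.0, -1.2, -3.7]
opening: 0.544
grip_force: 30.0
```

Emit:
carry_out([
  [0.0004, 0, 0, 0, 0.3],
  [0.0008, 0, 0, 0, 0.3],
  [0.0012, 0, 0, 0, 0.3],
  [0.0015, 0, 0, 0, 0.3],
  [0.0015, 0, 0, 0, 0.3],
  [0.0015, 0, 0, 0, 0.3],
])

```text
t: 12.62
eef_pos: [591.0, 69.8, 255.7]
tcp_rot: [3.142, 0.0, 1.597]
ft_force: [0.3, -4.3, -3.8]
opening: 0.543
grip_force: 30.0
```

Emit:
carry_out([
  [0.0004, 0, 0, 0, 0.3],
  [0.0008, 0, 0, 0, 0.3],
  [0.0012, 0, 0, 0, 0.3],
  [0.0016, 0, 0, 0, 0.3],
  [0.0018, 0, 0, 0, 0.3],
  [0.0018, 0, 0, 0, 0.3],
  [0.0018, 0, 0, 0, 0.3],
  [0.0018, 0, 0, 0, 0.3],
])

```text
t: 13.62
eef_pos: [591.0, 71.2, 255.8]
tcp_rot: [-3.142, 0.001, 1.597]
ft_force: [-0.1, -9.6, -2.9]
opening: 0.542
grip_force: 30.0
```

```bash
python3 - <<'E'
from h import *
np.set_printoptions(precision=3,suppress=True)
F=[]
for i in range(6):
    p,_=env.read_camera("side"); s=env.state();F.append(s['ft_force'])
F=np.array(F);print(F.mean(0),F[:,1],s['eef_pos'],s['tcp_rot'],s['moment'])
p,_=grab("side","side3")
cv2.imwrite('pics/crop3.png',cv2.convertScaleAbs(cv2.resize(p[110:230,150:290,::-1],None,fx=4,fy=4,interpolation=2),alpha=1.5))
P=cloud("side",np.load("side3_d.npy")).reshape(-1,3)
g=s['eef_pos']-[0,0,170.7];y=s['tcp_rot'][2]
e=np.array([np.cos(y),np.sin(y),0]);f=np.array([-e[1],e[0],0])
L=np.c_[(P-g)@e,(P-g)@f,P[:,2]-g[2]]
B=L[(abs(L[:,0]+36)<7)&(abs(L[:,1])<24)&(abs(L[:,2])<22)]
for _ in range(3):
    A=np.c_[B[:,1],B[:,2],np.ones(len(B))];c=np.linalg.lstsq(A,B[:,0],rcond=None)[0];r=B[:,0]-A@c;B=B[abs(r)<2.5*r.std()]
print(c,len(B))
E
```

```text
[-0.708 -9.065 -2.731] [-9.583 -9.41  -8.532 -9.433 -8.462 -8.969] [590.965  71.191 255.78 ] [3.142 0.001 1.597] [-1.563  0.124  0.133]
[ -0.006  -0.013 -37.122] 218
```

View pics/crop3.png

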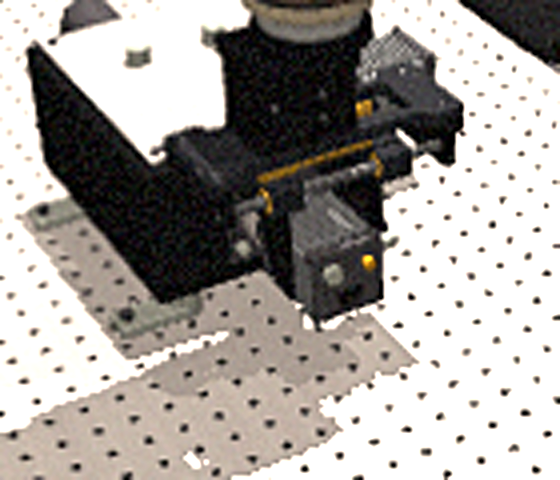

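The camera sits straight at the port (crop pixel (335,265)) with a push of about 9 N and a tilt near 0.01 rad. I'll add a touch more and hold.

Emit:
carry_out([
  [0.0002, 0, 0, 0, 0.3],
  [0.0003, 0, 0, 0, 0.3],
  [0.0003, 0, 0, 0, 0.3],
  [0.0003, 0, 0, 0, 0.3],
  [0.0003, 0, 0, 0, 0.3],
  [0.0003, 0, 0, 0, 0.3],
  [0.0003, 0, 0, 0, 0.3],
  [0.0003, 0, 0, 0, 0.3],
  [0.0003, 0, 0, 0, 0.3],
  [0.0003, 0, 0, 0, 0.3],
  [0.0003, 0, 0, 0, 0.3],
  [0.0003, 0, 0, 0, 0.3],
  [0.0003, 0, 0, 0, 0.3],
  [0.0003, 0, 0, 0, 0.3],
  [0.0003, 0, 0, 0, 0.3],
  [0.0003, 0, 0, 0, 0.3],
  [0.0003, 0, 0, 0, 0.3],
  [0.0003, 0, 0, 0, 0.3],
  [0.0003, 0, 0, 0, 0.3],
  [0.0003, 0, 0, 0, 0.3],
])

```text
t: 16.48
eef_pos: [591.0, 71.5, 255.8]
tcp_rot: [-3.142, 0.001, 1.597]
ft_force: [-0.4, -9.3, -3.9]
opening: 0.546
grip_force: 30.0
```

Emit:
carry_out([
  [0, 0, 0, 0, 0.3],
  [0, 0, 0, 0, 0.3],
  [0, 0, 0, 0, 0.3],
  [0, 0, 0, 0, 0.3],
  [0, 0, 0, 0, 0.3],
  [0, 0, 0, 0, 0.3],
  [0, 0, 0, 0, 0.3],
  [0, 0, 0, 0, 0.3],
  [0, 0, 0, 0, 0.3],
  [0, 0, 0, 0, 0.3],
  [0, 0, 0, 0, 0.3],
  [0, 0, 0, 0, 0.3],
  [0, 0, 0, 0, 0.3],
  [0, 0, 0, 0, 0.3],
  [0, 0, 0, 0, 0.3],
  [0, 0, 0, 0, 0.3],
])

```text
t: 18.48
eef_pos: [590.9, 71.4, 255.8]
tcp_rot: [-3.142, 0.001, 1.597]
ft_force: [-1.0, -8.4, -2.5]
opening: 0.546
grip_force: 30.0
```

```bash
python3 - <<'E'
from h import *
np.set_printoptions(precision=3,suppress=True)
F=[]
for i in range(10):
    env.read_camera("side"); s=env.state();F.append(s['ft_force'])
F=np.array(F);print(F.mean(0),F[:,1],s['eef_pos'],s['tcp_rot'],s['moment'],s['t'],s['grip_force'])
P=cloud("side",env.read_camera("side")[1]).reshape(-1,3)
g=s['eef_pos']-[0,0,170.7];y=s['tcp_rot'][2]
e=np.array([np.cos(y),np.sin(y),0]);f=np.array([-e[1],e[0],0])
L=np.c_[(P-g)@e,(P-g)@f,P[:,2]-g[2]]
T=L[(L[:,0]>-34)&(L[:,0]<-12)&(abs(L[:,1])<20)&(L[:,2]>20)&(L[:,2]<32)]
print(np.polyfit(T[:,0],T[:,2],1),len(T))
E
```

```text
[-0.52  -9.275 -3.341] [-9.551 -8.687 -9.738 -9.78  -9.354 -8.883 -8.724 -8.725 -9.938 -9.37 ] [590.962  71.439 255.76 ] [-3.142  0.001  1.597] [-1.626  0.111  0.163] 18.975 29.99889224767685
[-0.07  25.136] 71
```

```bash
python3 - <<'E'
from h import *
np.set_printoptions(precision=3,suppress=True)
D=np.array([env.read_camera("side")[1] for _ in range(20)]);d=np.median(D,0);s=env.state()
def an(d,g,y):
    P=cloud("side",d).reshape(-1,3)
    e=np.array([np.cos(y),np.sin(y),0]);f=np.array([-e[1],e[0],0]);L=np.c_[(P-g)@e,(P-g)@f,P[:,2]-g[2]]
    def fit(B,i,j,k):
        for _ in range(4):
            A=np.c_[B[:,j],B[:,k],np.ones(len(B))];c=np.linalg.lstsq(A,B[:,i],rcond=None)[0];r=B[:,i]-A@c;B=B[abs(r)<2.5*r.std()]
        se=r.std()*np.sqrt(np.diag(np.linalg.inv(A.T@A)));return c,se,len(B)
    print("back a~lat,z",fit(L[(abs(L[:,0]+37)<5)&(abs(L[:,1])<23)&(abs(L[:,2])<21)],0,1,2))
    print("top z~a,lat",fit(L[(L[:,0]>-34)&(L[:,0]<-10)&(abs(L[:,1])<18)&(abs(L[:,2]-26)<5)],2,0,1))
an(d,s['eef_pos']-[0,0,170.7],s['tcp_rot'][2])
an(np.load("side2_d.npy"),np.array([592.3,20.9,257.1-170.7]),1.596)
print(s['t'],s['ft_force'],s['eef_pos'])
E
```

```text
back a~lat,z (array([  0.001,  -0.001, -36.942]), array([0.002, 0.002, 0.029]), 162)
top z~a,lat (array([-0.03 ,  0.   , 26.159]), array([0.012, 0.009, 0.277]), 71)
back a~lat,z (array([  0.019,  -0.   , -37.157]), array([0.008, 0.009, 0.11 ]), 197)
top z~a,lat (array([ 0.002, -0.009, 26.793]), array([0.02 , 0.014, 0.463]), 79)
20.025 [-0.562 -9.654 -2.374] [590.958  71.44  255.792]
```

The back plate is level to about 0.002 rad, there is no slip, and about 9.4 N has been held for over 6 s. I'll hand it in.

```bash
python3 -c "
from cell import env
print(env.job_done())"
```

```text
the job is handed in; nothing more can be done
None
```

I handed the job in with the camera seated straight and level in the port, still gripped at 30 N and pressed on the seal at about 9.4 N for over six seconds; the judge returned no verdict, and I did not re-measure the bystanders at the end.

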